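# Put the kickstand down and hold the bike frame upright

## Robot

A 6-joint arm with a two-finger parallel gripper is mounted at the origin on the work surface. World frame = base frame: x ahead of the robot, y to its left, z up, the work surface at z = 0. Lengths are in mm, angles in degrees, forces in N, time in s.
With the tool pointing down it reaches from about 350 to 850 mm from the base axis. Payload 8.1 kg.
Tool frame: the origin (TCP) lies at the centre of the arm's flange, where the gripper is bolted on; the fingertips stand 173 mm ahead of it and the grasp point (between the pads) lies 155 mm ahead of it; z points along the fingers, y is the line along which they close (so a half turn about z gives the same grasp; the last joint's range is limited). The gripper opens to 85 mm and grips with 20 to 120 N. Pads are 22 mm wide; open, the fingers measure 114 mm over their backs; the gripper's body (76 mm by 85 mm) begins 54 mm behind the grasp point. The pads swing forward as they close: fully open they stand 13 mm farther back than shut.
Start: joints at [64.32, 7.471, 85.268, -0, 87.261, -4.893], TCP at [212.916, 560.958, 404.692] pointing down, gripper open.
Joint ranges: [-169.43, 169.43], [-51.17, 129.36], [1.28, 143.12], [-76.62, 256.62], [0, 156.53], [-152.29, 152.29]. Speed limits (degrees/s): [136.94, 136.94, 159.86, 180, 180, 180].

## Interface

Orientations are given as [roll, pitch, yaw] about the fixed x, y, z axes, in that order (R = Rz(yaw) Ry(pitch) Rx(roll)).
In Python, from bench import * gives the robot as it stands.
- The arm moves only by the shell command python3 -m jog 'ROWS' [FORCE]. ROWS is text: rows parted by semicolons, each of 7 numbers parted by spaces: the shift along the tool's x, y, z scaled (see below), then the turn, a rotation vector about the tool's x, y, z scaled (see below), then the closure, from -1 (fully open) to 1 (shut). In form: tx ty tz wx wy wz hand; .... A call has 1 to 5 rows; each row shifts and turns the commanded pose from where the row before left it, along the tool's axes as they then stand; what a row does not reach is not made up. The controller multiplies each number of a shift by 0.1 m and each number of a turn by 60 degrees. A row lasts 1/8 s, in which the tool goes at most 62.5 mm and 10.7 degrees, less where a joint would pass 70% of its speed; a pose out of reach is approached as far as the arm can. A call with a number of a shift or a turn outside -1 to 1 is refused whole. A call with a gripper value outside its range is refused whole. The fingers move at their own pace and stop on an object; FORCE is the grip in N (left out, the last holds). Time passes only in rows, so rows that do not move let the fingers close. It gives the time, the measured TCP pose, the force, the opening and the grip force at its end, in the units of the state.
- sense(): the state, without advancing time (a new reading comes with each control period).
- snapshot(name): name is "side" or "top"; returns a dict with "img" (400x640x3 uint8, red, green, blue), "fx", "fy", "cx", "cy" (pixels), "dist" ([k1, k2, p1, p2, k3] as OpenCV has them; the pictures are not rectified), "extrinsics" (4x4, takes a point from camera to world coordinates). Camera axes: x right, y down, z forward; pixel columns grow to the right and rows downward; lengths in mm; the calibration is good to about 2 mm. A picture is of the moment at which its call begins. There is no depth.
- hand_in(): hands the job in; it is judged then, once.
The state is a dict: "time": time; "joint_pos": joint angles; "qd": joint speeds; "joint_efforts": joint torques, N m; "tool_pos": TCP position; "tcp_rot": TCP orientation; "ft_force": force on the tool from outside, world axes, zero at the start; "wrist_torque": the same for the moment, N m; "finger_gap": finger opening in mm; "grip_force": force on a finger pad.
Only numpy, scipy, OpenCV 4.12 (cv2) and the standard library are available. Lean on these libraries where they do the work, as an engineer would, in place of code of your own. Each camera call takes 0.05 s, during which the arm holds its last target. There are 200 camera calls.

## Task

The child's-bike frame stub in the bench stand is leaning over. First flip its kickstand fully down, past the snap of its spring, then take hold of the top tube and gently bring the frame upright without letting it drop, and finish while still holding it upright in the gripper: it tips back over if let go. Do not shift the can, the wrench or the small bin around it.

Things in the scene. Friction and masses are not known exactly. Their poses are not given: they have to be found in the camera images.
- stand: Bench stand, bolted down: dark steel plate 300 x 110 x 12 mm with a cheek 46 mm high at each end, top at 58 mm. Origin: centre of the plate's underside, on the bench. Its x axis runs along the frame; the frame tips about a line parallel to this x axis, 40 mm above the origin (pivot bar between the cheeks). +y is the kickstand's side, -y the side to which the frame leans. Its place and yaw (-45 to +26 degrees) vary.
- frame (a joint): Tip angle of the frame about the stand's pivot line: 0 = upright, positive = leaning to the stand's -y side. Stops at 0.35 (start) and -0.12. The frame (1.5 kg in all, varying by some 25 percent; heavy hub drum 106 mm across, 100 mm above the pivot, on its -y side, out to 82 mm from the middle plane) is heavy to -y: let go anywhere, even upright, it falls back to 0.35. Holding it at the top tube takes 1 to 5 N sideways.
- tube_mid (a point): Top tube of the frame, straight round bare aluminium, 30 mm diameter, 230 mm long with black end plugs, horizontal. This point: centre of the tube; its x axis runs along the tube, its z axis is the frame's upward direction. It is 255 mm from the pivot line, so at upright it is 295 mm above the bench, straight above the stand's origin. Underneath, the seat tube (28 mm diameter) joins it at x = +50 mm and a thin stay at x = -105 mm; between them is clear to be gripped.
- kickstand (a joint): Angle of the kickstand leg: 0 = folded up, leg along the frame pointing to the frame's -x; 1.5 = fully down, leg square to that, pointing to the frame's -z. Starts near 0 (0 to 0.12). Over-centre spring: resists to about 0.8 (some 3 to 8 N when pressed near the leg's end), and beyond this snaps the leg down to its stop at 1.5 and keeps it there; a small spring strut lies between leg and frame.
- leg_pivot (a point): Point on the kickstand's hinge axis at the leg's middle plane, fixed to the frame at (50, 75, 120) mm from the centre of the pivot line (frame axes: x along the frame, y to the kickstand side, z up the frame). The hinge axis is the y axis of this point (the frame's y). The round pivot boss there is 32 mm diameter, 20 mm long. The point's axes are the frame's.
- leg_tip (a point): Centre of the rounded rubber foot of the kickstand leg, 130 mm from leg_pivot. The leg is a straight steel bar of 14 mm diameter from the pivot to here, the foot 21 mm diameter and 33 mm long. It stands 75 mm to the side of the frame's middle plane; nothing is above it while the frame leans (the leaning tube is about 115 mm to its side).
- can: Bystander: steel can with paper label, 60 mm diameter, 90 mm high, loose. Origin: centre of its underside.
- wrench: Bystander: steel wrench 170 mm long lying on the bench, loose.
- bin: Bystander: small blue plastic parts bin 110 x 80 x 50 mm, open on top, loose. Origin: centre of its underside.

How it is judged:
By the outcome, as a careful person would: the job done as asked, in the order asked, and still so for the second after the job is handed in, while the arm keeps its last pose, push and grip.
It also fails if it takes over 53 s, if anything falls off the work surface, if the arm or the gripper's body presses on something with over 40 N, if the wrist force passes 120 N, or if a joint passes its speed limit or range.

## Working session

There is one attempt and no reset: what is moved stays moved. The work goes in short steps, Python scripts to look and compute and a shell command to move; the robot and the scene stay as the last step left them, time stands still between calls to the robot, and variables do not carry over. Pictures are saved under pics/ and viewed, at most 10 in all, crops included, and the job is handed in when it is done.

```bash
mkdir -p pics
python3 - <<'E'
from bench import *
import cv2
for n in ("side","top"):
    s=snapshot(n); cv2.imwrite(f"pics/{n}0.png",s["img"][:,:,::-1]); print(n,s["fx"],s["fy"],s["cx"],s["cy"],s["dist"]); print(s["extrinsics"])
print(sense())
E
```

```text
side 411.6713667175745 411.6713667175745 318.86481316052124 197.74154371719044 [0.00216396 0.         0.         0.         0.        ]
[[ 9.99858775e-01 -1.26507410e-02  1.10629828e-02  5.51242430e+02]
 [-1.67834357e-02 -7.85520995e-01  6.18607374e-01 -8.21718475e+02]
 [ 8.64363604e-04 -6.18705685e-01 -7.85622382e-01  1.19270860e+03]
 [ 0.00000000e+00  0.00000000e+00  0.00000000e+00  1.00000000e+00]]
top 394.5393170334621 394.5393170334621 326.95537269970185 201.4101440242436 [0.01455279 0.         0.         0.         0.        ]
[[ 2.61860348e-02 -9.87395805e-01  1.56089127e-01  3.76063413e+02]
 [-9.99530446e-01 -2.33762404e-02  1.98100756e-02 -3.44420722e+01]
 [-1.59116086e-02 -1.56534582e-01 -9.87544300e-01  1.19592613e+03]
 [ 0.00000000e+00  0.00000000e+00  0.00000000e+00  1.00000000e+00]]
{'time': 0.1, 'joint_pos': array([ 6.43203823e+01,  7.51205238e+00,  8.53229769e+01, -2.22898260e-04,
        8.72643713e+01, -4.89070442e+00]), 'qd': array([-0.0374078 , -0.22488085, -0.05914445,  0.04762289,  0.01064098,
        0.03321315]), 'joint_efforts': array([ 5.53472728e-04, -5.70956969e+01, -5.01938975e+01, -3.01531354e-04,
        8.26216594e-03,  1.35979036e-05]), 'tool_pos': array([212.81988605, 560.76065015, 403.73644744]), 'tcp_rot': array([-1.79900942e+02, -8.25260735e-03,  1.59211090e+02]), 'ft_force': array([-0.22850198, -0.16642746, -1.03113451]), 'wrist_torque': array([-0.01178816,  0.02907589,  0.0299116 ]), 'grip_force': 0.0, 'finger_gap': 85.22120166229467}
```

View pics/side0.png

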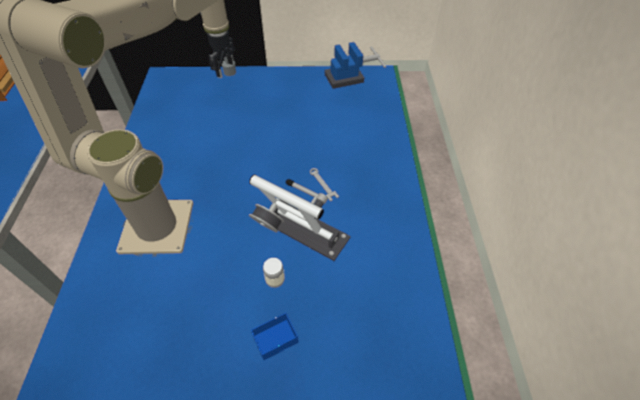

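View pics/top0.png

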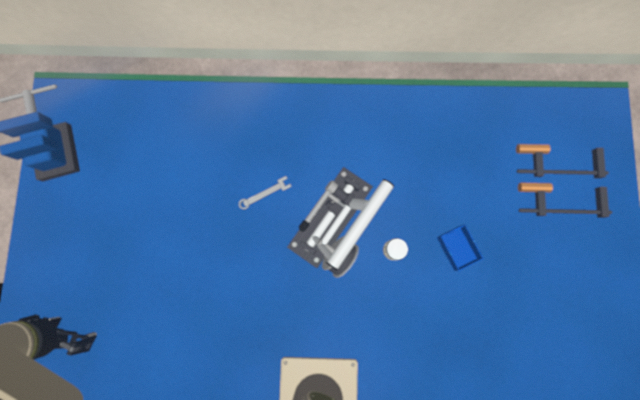

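The side view shows the frame at about (290,215), leaning toward the can at (274,272). In the top view the stand plate is at about (330,220), the tube runs (335,265)-(388,185), and the leg foot is near (304,225). I'll enlarge both.

Run:
```python
import cv2
a=cv2.imread("pics/side0.png")[155:275,235:365]; b=cv2.imread("pics/top0.png")[155:285,280:410]
cv2.imwrite("pics/c1.png",cv2.resize(a,None,fx=6,fy=5*1.0,interpolation=cv2.INTER_CUBIC) if 0 else cv2.resize(a,(650,600),interpolation=cv2.INTER_CUBIC))
cv2.imwrite("pics/c2.png",cv2.resize(b,(585,585),interpolation=cv2.INTER_CUBIC))
```

```text
(no output)
```

View pics/c1.png

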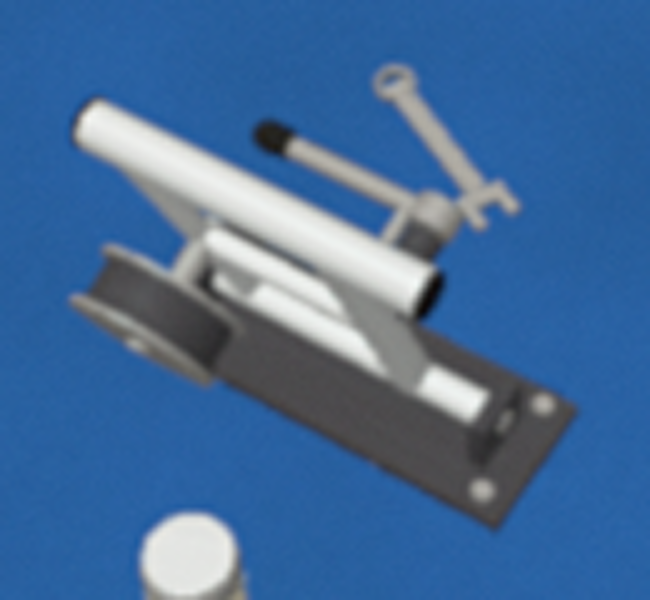

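View pics/c2.png

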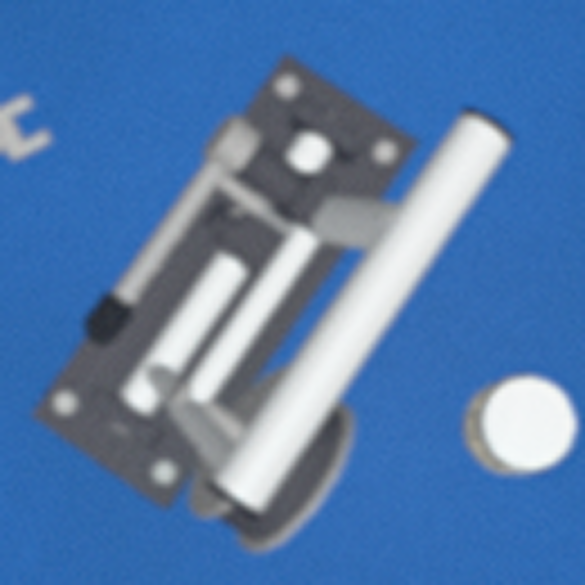

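```bash
cat > h.py <<'E'
import numpy as np, cv2
from scipy.spatial.transform import Rotation as R
from scipy.optimize import least_squares
def proj(s,P):
    E=np.linalg.inv(s["extrinsics"]); K=np.array([[s["fx"],0,s["cx"]],[0,s["fy"],s["cy"]],[0,0,1]])
    return cv2.projectPoints(np.array(P,float),cv2.Rodrigues(E[:3,:3])[0],E[:3,3],K,np.array(s["dist"]))[0][:,0]
def st(p,q):  # stand->world
    return R.from_euler('z',p[2],degrees=True).apply(np.atleast_2d(q))+[p[0],p[1],0]
def fr(p,q,tip): # frame->world
    return st(p,R.from_euler('x',tip).apply(np.atleast_2d(q))+[0,0,40])
def leg(k,r=130): return [50-r*np.cos(k),75,120-r*np.sin(k)]
def tool(): 
    from bench import sense
    s=sense(); return s, R.from_euler('xyz',s["tcp_rot"],degrees=True)
E
python3 - <<'E'
from bench import *
from h import *
T,S=snapshot("top"),snapshot("side")
t=lambda x,y:(280+x/4.5-.4,155+y/4.5-.4)
d=lambda x,y:(235+x/5-.4,155+y/5-.4)
top=[t(287,55),t(415,143),t(168,507),t(35,412),t(490,130),t(240,490),t(108,318)]
side=[d(497,530),d(578,408),d(92,120),d(428,290),d(272,137)]
def f(p,full=0):
    c=lambda a,b:st(p,[a,b,12])[0]
    F=lambda q:fr(p,q,p[4])[0]
    L=F(leg(p[3]))
    t1,t2=F([115,0,255]),F([-115,0,255])
    a=proj(T,[c(150,55),c(150,-55),c(-150,-55),c(-150,55),t1,t2,L])-top
    b=proj(S,[c(150,-55),c(150,55),t2,t1,L])-side
    return np.vstack([a,b]).ravel()
r=least_squares(f,[400,0,0,0.05,.35],loss='soft_l1')
p=r.x;print(p);print(f(p).reshape(-1,2).round(1))
np.save("p.npy",p)
for n,q in(("tube",[0,0,255]),("piv",[50,75,120]),("tip",leg(p[3]))):print(n,fr(p,q,p[4]).round(1))
E
```

```text
[ 5.18954273e+02 -2.35045132e+01 -3.35145036e+01  3.35759351e-02
  3.44654505e-01]
[[ 0.7 -0.7]
 [ 1.9 -0.2]
 [ 0.1  0.6]
 [-0.4  0.3]
 [-0.6 -0.1]
 [-0.8  0.7]
 [-0.7  1.4]
 [ 0.2 -0.4]
 [ 0.8  0.1]
 [ 1.   0.8]
 [ 0.2  1.1]
 [-0.  -0. ]]
tube [[471.4 -95.3 280. ]]
piv [[577.2 -26.1 178.3]]
tip [[469.7  46.9 174.2]]
```

```bash
cat >> h.py <<'E'
p=np.load("p.npy")
def to(fp,tip,tooltip=173,lift=0):
    """tool-axes shift (units 0.1m) to bring the point `tooltip` ahead of TCP to frame point fp (+lift in world z)"""
    s,r=tool(); cur=s["tool_pos"]+r.apply([0,0,tooltip]); g=fr(p,fp,tip)[0]+[0,0,lift]
    print("shift",(r.inv().apply(g-cur)/100).round(3),"rpy",s["tcp_rot"].round(1),"F",s["ft_force"].round(1),"t",s["time"])
E
python3 -m jog '0 0 0 0 0 0.106 1; 0 0 0 0 0 0.106 1' ; python3 -c "
from h import *
to([-70,75,120],.35,173,50)"
```

```text
time: 0.45
tool_pos: [212.9, 560.9, 404.4]
tcp_rot: [-180.0, 0.0, 146.3]
ft_force: [-0.9, 0.4, 0.3]
finger_gap: 51.8
grip_force: 0.0
shift [-5.088 -2.87   0.032] rpy [-180.     0.   146.3] F [-0.9  0.4  0.3] t 0.45
```

```bash
python3 -m jog '-0.25 -0.14 0 0 0 0 1; -0.42 -0.24 0 0 0 0 1; -0.42 -0.24 0 0 0 0 1; -0.42 -0.24 0 0 0 0 1; -0.42 -0.24 0 0 0 0 1'; python3 -m jog '-0.42 -0.24 0 0 0 0 1; -0.42 -0.24 0 0 0 0 1; -0.42 -0.24 0 0 0 0 1; -0.42 -0.24 0 0 0 0 1; -0.42 -0.24 0 0 0 0 1'; python3 -c "
from h import *
to([-70,75,120],.35,173,50)"
```

```text
time: 1.08
tool_pos: [313.5, 361.3, 404.6]
tcp_rot: [180.0, 0.0, 146.5]
ft_force: [1.1, 0.1, 0.7]
finger_gap: -0.2
grip_force: 0.0
time: 1.7
tool_pos: [422.3, 145.2, 404.7]
tcp_rot: [180.0, 0.0, 146.5]
ft_force: [0.5, 0.2, 0.1]
finger_gap: 0.1
grip_force: 0.0
shift [-1.037 -0.581  0.033] rpy [180.    0.  146.5] F [0.5 0.2 0.1] t 1.7
```

```bash
python3 -m jog '-0.42 -0.24 0 0 0 0 1; -0.42 -0.24 0 0 0 0 1; -0.2 -0.1 0.03 0 0 0 1; 0 0 0 0 0 0 1'
python3 - <<'E'
from h import *
from bench import snapshot
to([-70,75,120],.35,173,50)
c=[]
for n,(x,y) in (("side",(270,140)),("top",(280,200))):
    i=snapshot(n)["img"][y-40:y+80,x-40:x+90,::-1]; i=snapshot(n)["img"][y-60:y+60,x-50:x+70,::-1] if 0 else i
    c.append(cv2.resize(i,None,fx=3,fy=3,interpolation=cv2.INTER_CUBIC))
cv2.imwrite("pics/a1.png",np.hstack(c))
E
```

```text
time: 2.2
tool_pos: [477.0, 39.6, 401.2]
tcp_rot: [-180.0, -0.0, 146.3]
ft_force: [0.1, 0.2, -0.3]
finger_gap: -0.0
grip_force: 0.0
shift [-0.    -0.    -0.003] rpy [-180.    -0.   146.3] F [ 0.1  0.2 -0.3] t 2.2
```

View pics/a1.png

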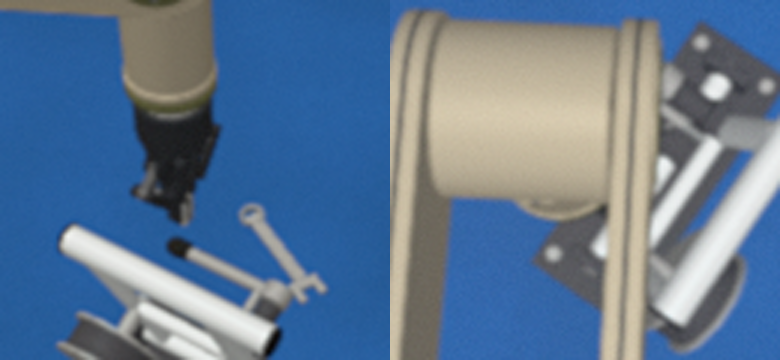

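```bash
python3 - <<'E'
from h import *
s,r=tool()
prev=s["tool_pos"]+r.apply([0,0,173])
for k in [.03,.15,.3,.45,.6,.75,.9,1.05,1.15]:
    a=118*np.array([-np.cos(k),-np.sin(k)])+9.5*np.array([-np.sin(k),np.cos(k)])+[-11*min(1,3*k),0]
    g=fr(p,[50+a[0],75,120+a[1]],.35)[0]; print(k,(r.inv().apply(g-prev)/100).round(3),g.round()); prev=g
E
python3 -m jog '0 0 0.2 0 0 0 1; 0 0 0.13 0 0 0 1; 0 0 0.04 0 0 0 1'
```

```text
0.03 [-0.021 -0.032  0.445] [476.  37. 184.]
0.15 [0.038 0.049 0.133] [476.  44. 171.]
0.3 [0.024 0.06  0.165] [477.  50. 154.]
0.45 [-0.041  0.058  0.159] [484.  53. 138.]
0.6 [-0.076  0.055  0.15 ] [493.  53. 123.]
0.75 [-0.099  0.05   0.138] [504.  52. 109.]
0.9 [-0.12   0.045  0.122] [517.  49.  97.]
1.05 [-0.138  0.038  0.104] [530.  44.  87.]
1.15 [-0.101  0.021  0.058] [540.  40.  81.]
time: 2.68
tool_pos: [476.1, 41.7, 363.7]
tcp_rot: [-180.0, -0.1, 146.6]
ft_force: [-0.2, -0.5, -0.3]
finger_gap: 0.3
grip_force: 0.0
```

```bash
python3 -m jog '0 -0.02 0.07 0 0 0 1; 0.02 0.025 0.066 0 0 0 1; 0.01 0.025 0.066 0 0 0 1; 0.01 0.03 0.08 0 0 0 1; 0.01 0.03 0.08 0 0 0 1'
```

```text
time: 3.3
tool_pos: [477.9, 51.3, 328.6]
tcp_rot: [180.0, 0.1, 146.5]
ft_force: [2.2, -1.4, 4.5]
finger_gap: 0.1
grip_force: 2.3
```

```bash
python3 -m jog '-0.02 0.03 0.08 0 0 0 1; -0.02 0.03 0.08 0 0 0 1; -0.04 0.028 0.075 0 0 0 1; -0.04 0.027 0.075 0 0 0 1'; python3 -m jog '-0.05 0.025 0.07 0 0 0 1; -0.05 0.025 0.07 0 0 0 1'
```

```text
time: 3.8
tool_pos: [493.9, 54.5, 296.9]
tcp_rot: [180.0, -0.0, 146.5]
ft_force: [1.0, 2.1, 5.1]
finger_gap: -0.3
grip_force: 1.9
time: 4.05
tool_pos: [505.2, 52.9, 282.7]
tcp_rot: [-180.0, -0.0, 146.5]
ft_force: [-0.7, 2.1, 3.2]
finger_gap: -0.1
grip_force: 1.2
```

```bash
python3 -m jog '-0.06 0.023 0.06 0 0 0 1; -0.06 0.023 0.06 0 0 0 1; -0.06 0.02 0.05 0 0 0 1'; python3 -m jog '0 0 0 0 0 0 1; 0 0 0 0 0 0 1'
```

```text
time: 4.42
tool_pos: [523.9, 48.0, 265.7]
tcp_rot: [-180.0, -0.0, 146.5]
ft_force: [-0.2, -0.2, 0.3]
finger_gap: -0.4
grip_force: 0.0
time: 4.68
tool_pos: [523.6, 48.3, 266.5]
tcp_rot: [-180.0, -0.0, 146.5]
ft_force: [-0.1, 0.3, 0.2]
finger_gap: 0.1
grip_force: 0.0
```

```bash
python3 -m jog '0.1 0 -0.2 0 0 0 1; 0.1 0 -0.4 0 0 0 1; 0 0 -0.5 0 0 0 1; 0 0 -0.5 0 0 0 -1; 0 0 -0.4 0 0 0 -1'; python3 -m jog '0 0 0 -0.167 0 0 -1; 0 0 0 -0.167 0 0 -1; 0 0 0 0 0 0 -1'
python3 - <<'E'
from h import *
from bench import snapshot
to([-27,0,255+70],.35,155)
c=[]
for n,(x,y) in (("side",(270,180)),("top",(310,200))):
    i=snapshot(n)["img"][y-40:y+80,x-40:x+90,::-1]
    c.append(cv2.resize(i,None,fx=3,fy=3,interpolation=cv2.INTER_CUBIC))
cv2.imwrite("pics/a2.png",np.hstack(c))
E
```

```text
time: 5.3
tool_pos: [506.6, 59.5, 469.5]
tcp_rot: [179.9, 0.1, 146.5]
ft_force: [-0.1, 1.2, -0.2]
finger_gap: 35.6
grip_force: 0.0
time: 5.68
tool_pos: [506.3, 58.6, 466.8]
tcp_rot: [160.0, 0.0, 146.4]
ft_force: [-0.5, -1.1, 0.1]
finger_gap: 85.3
grip_force: 0.0
shift [-0.292 -2.04  -1.001] rpy [160.    0.  146.4] F [-0.5 -1.1  0.1] t 5.675
```

View pics/a2.png

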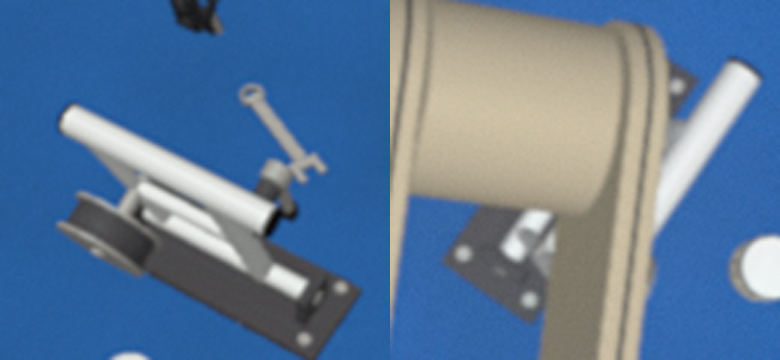

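```bash
python3 -m jog '-0.06 -0.3 -0.4 0 0 0 -1; -0.06 -0.4 -0.4 0 0 0 -1; -0.06 -0.5 -0.2 0 0 0 -1; -0.06 -0.5 0 0 0 0 -1; -0.05 -0.34 0 0 0 0 -1'; python3 -m jog '0 0 0 0 0 0 -1; 0 0 0 0 0 0 -1';python3 - <<'E'
from h import *
from bench import snapshot
to([-27,0,255+70],.35,155);to([-27,0,255],.35,155)
c=[]
for n,(x,y) in (("side",(270,150)),("top",(320,200))):
    i=snapshot(n)["img"][y-40:y+80,x-40:x+90,::-1]
    c.append(cv2.resize(i,None,fx=3,fy=3,interpolation=cv2.INTER_CUBIC))
cv2.imwrite("pics/a3.png",np.hstack(c))
E
```

```text
time: 6.4
tool_pos: [405.4, -146.4, 490.2]
tcp_rot: [160.2, -0.1, 146.5]
ft_force: [1.2, 0.5, 0.2]
finger_gap: 85.5
grip_force: 0.0
time: 6.65
tool_pos: [406.7, -144.6, 490.9]
tcp_rot: [160.0, -0.0, 146.5]
ft_force: [-0.9, 0.0, -0.1]
finger_gap: 85.3
grip_force: 0.0
shift [ 0.001 -0.013 -0.006] rpy [160.   -0.  146.5] F [-0.9  0.  -0.1] t 6.65
shift [ 0.001 -0.012  0.694] rpy [160.   -0.  146.5] F [-0.9  0.  -0.1] t 6.65
```

View pics/a3.png

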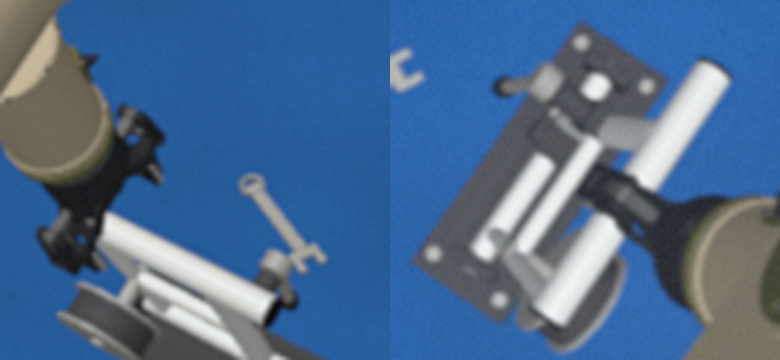

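The leg is down (its foot is at about (500,85) in the right-hand crop) and the open fingers straddle the tube.

```bash
python3 -m jog '0 -0.01 0.25 0 0 0 -1; 0 0 0.25 0 0 0 -1; 0 0 0.15 0 0 0 -1; 0 0 0.08 0 0 0 -1; 0 0 0 0 0 0 -1' && python3 -m jog '0 0 0 0 0 0 0; 0 0 0 0 0 0 0.2; 0 0 0 0 0 0 1; 0 0 0 0 0 0 1; 0 0 0 0 0 0 1' 50; python3 -c "
from h import *
to([-27,0,255],.35,155)"
```

```text
time: 7.38
tool_pos: [419.8, -124.6, 421.6]
tcp_rot: [160.0, -0.0, 146.5]
ft_force: [0.4, -0.7, 0.2]
finger_gap: 85.7
grip_force: 0.0
time: 8.0
tool_pos: [419.9, -124.7, 422.5]
tcp_rot: [159.9, 0.1, 146.5]
ft_force: [0.5, 3.3, 5.2]
finger_gap: 28.4
grip_force: 50.2
shift [ 0.004 -0.007 -0.03 ] rpy [1.599e+02 1.000e-01 1.465e+02] F [0.5 3.3 5.2] t 8.0
```

```bash
python3 -m jog '0 0.018 0 0.0042 0 0 1; 0 0.036 0 0.0083 0 0 1; 0 0.053 0 0.0125 0 0 1; 0 0.071 0.0006 0.01667 0 0 1; 0 0.071 0.0006 0.01667 0 0 1' 70; python3 -m jog '0 0.071 0.0006 0.01667 0 0 1; 0 0.071 0.0006 0.01667 0 0 1; 0 0.071 0.0006 0.01667 0 0 1'
```

```text
time: 8.62
tool_pos: [432.6, -105.5, 430.2]
tcp_rot: [163.5, 0.0, 146.5]
ft_force: [-4.2, -2.5, 5.6]
finger_gap: 28.2
grip_force: 68.5
time: 9.0
tool_pos: [444.0, -88.2, 435.9]
tcp_rot: [166.5, 0.0, 146.5]
ft_force: [-4.6, -0.1, 7.6]
finger_gap: 28.4
grip_force: 68.5
```

```bash
for i in 1 ; do python3 -m jog '0 0.071 0.0006 0.01667 0 0 1; 0 0.071 0.0006 0.01667 0 0 1; 0 0.071 0.0006 0.01667 0 0 1; 0 0.071 0.0006 0.01667 0 0 1; 0 0.071 0.0006 0.01667 0 0 1'; done; python3 -m jog '0 0.071 0.0006 0.01667 0 0 1; 0 0.071 0.0006 0.01667 0 0 1; 0 0.071 0.0006 0.01667 0 0 1; 0 0.071 0.0006 0.01667 0 0 1; 0 0.071 0.0006 0.01667 0 0 1'; python3 -m jog '0 0.071 0.0006 0.01667 0 0 1; 0 0.071 0.0006 0.01667 0 0 1; 0 0.053 0 0.0125 0 0 1; 0 0.036 0 0.0083 0 0 1; 0 0 0 0 0 0 1'
python3 - <<'E'
from h import *
from bench import snapshot
to([-27,0,252],0,155)
c=[]
for n,(x,y) in (("side",(290,180)),("top",(320,200))):
    i=snapshot(n)["img"][y-40:y+80,x-40:x+90,::-1]
    c.append(cv2.resize(i,None,fx=3,fy=3,interpolation=cv2.INTER_CUBIC))
cv2.imwrite("pics/a4.png",np.hstack(c))
E
```

```text
time: 9.62
tool_pos: [463.2, -59.0, 442.7]
tcp_rot: [171.5, 0.0, 146.5]
ft_force: [-5.6, -0.5, 6.3]
finger_gap: 28.0
grip_force: 68.6
time: 10.25
tool_pos: [482.7, -29.4, 446.5]
tcp_rot: [176.5, 0.0, 146.5]
ft_force: [-4.9, 0.9, 7.8]
finger_gap: 28.3
grip_force: 68.6
time: 10.88
tool_pos: [495.5, -10.0, 447.3]
tcp_rot: [179.7, 0.0, 146.5]
ft_force: [-4.4, 1.6, 7.7]
finger_gap: 28.7
grip_force: 68.6
shift [0.001 0.009 0.003] rpy [179.7   0.  146.5] F [-4.4  1.6  7.7] t 10.875
```

View pics/a4.png

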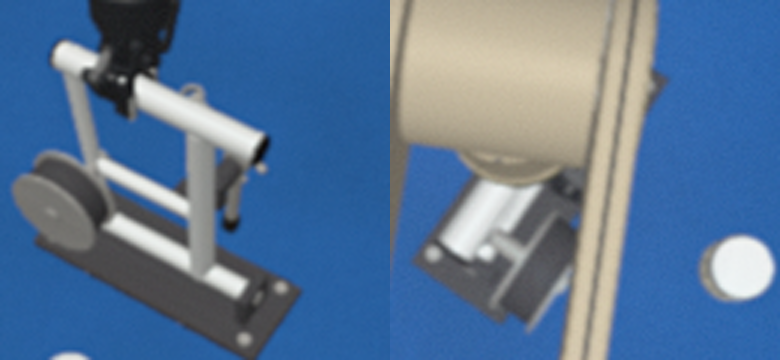

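```bash
python3 -m jog '0 0.009 0 0.004 0 0 1; 0 0 0 0 0 0 1; 0 0 0 0 0 0 1; 0 0 0 0 0 0 1'
python3 - <<'E'
from h import *
from bench import snapshot
S=snapshot("side")
for t in (.04,0,-.04): print(t,((proj(S,fr(p,[[-115,0,255],[115,0,255]],t))-[250,140])*3).round())
to([-27,0,252],0,155)
E
```

```text
time: 11.48
tool_pos: [495.9, -9.4, 447.3]
tcp_rot: [179.9, 0.0, 146.5]
ft_force: [-4.4, 2.5, 6.8]
finger_gap: 28.3
grip_force: 68.6
0.04 [[ 57.  60.]
 [255. 156.]]
0 [[ 63.  54.]
 [260. 149.]]
-0.04 [[ 70.  47.]
 [266. 142.]]
shift [0.001 0.008 0.003] rpy [179.9   0.  146.5] F [-3.6  2.4  7.4] t 11.525
```

The tube ends appear at (62,55) and (260,148) and the model predicts (63,54) and (260,149) for upright, so the frame is upright.

```bash
python3 -c "
from bench import *
print(hand_in())"
```

```text
the job is handed in; nothing more can be done
None
```

The kickstand is snapped fully down, and the frame is upright and still held in the gripper by its top tube; I handed the job in at about 11.5 s, and the arm stayed clear of the can, wrench and bin.

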